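# Load the bottle carrier with the capped vessels

## Robot

A 7-joint arm with a two-finger parallel gripper is mounted at the origin on a cart in front of the work surface, level with it; the furniture and walls round the work are solid. World frame = base frame: x ahead of the robot, y to its left, z up, the work surface at z = 0. Lengths are in m, angles in rad, forces in N, time in s.
With the tool pointing down it reaches from about 0.35 to 0.9 m from the base axis. Payload 7.2 kg.
Tool frame: the origin (TCP) lies midway between the tips of the shut fingers; the grasp point (between the pads) lies 19 mm behind it; z points along the fingers, y is the direction in which the jaws open and shut (so a half turn about z gives the same grasp; the last joint's range is limited). The gripper opens to 88 mm and grips with 3 to 60 N. Pads are 20 mm wide; open, the fingers measure 115 mm over their backs; the gripper's body (75 mm by 178 mm) begins 61 mm behind the grasp point.
Start: joints at [1.124, 0.411, -0.013, 1.596, 0.006, 1.134, -0.082], TCP at [0.231, -0.581, 0.223] pointing down, gripper open.
Joint ranges: [-2.95, 2.95], [-0.29, 1.99], [-1.47, 1.44], [0.14, 2.54], [-1.03, 4.17], [0.13, 1.85], [-2.86, 2.86]. Speed limits (rad/s): [2.39, 2.39, 3.01, 3.01, 3.14, 3.14, 3.14].

## Interface

Orientations are given as a rotation vector (axis times angle).
In Python, from station import env, cams gives the robot as it stands.
- The arm moves only by the tool send_rows, never from a script. Its argument "commands" is a list that holds one entry, the list of rows, each a list of 7 numbers: the opening, from 0 (shut) to 1 (fully open), then the shift along the world's x, y, z in units of 30 mm (1.0 is 30 mm), then the turn, a rotation vector about the world's x, y, z in units of 6 degrees (1.0 is 6 degrees). A call has 1 to 8 rows; each row is the pose to reach, as a shift and turn from the pose commanded when the call began; what a row does not reach only later rows make up. A row lasts 1/12 s, in which the tool goes at most 41.7 mm and 7.16 degrees, less where a joint would pass 70% of its speed; a pose out of reach is approached as far as the arm can. A call with a gripper value outside its range is refused whole. The fingers move at their own pace and stop on an object; "squeeze" is the grip in N (left out, the last holds). Time passes only in rows, so rows that repeat a pose let the fingers close. It gives the time, the measured TCP pose, the force and the opening at its end, in the units of the state.
- env.read_state(): the state, without advancing time (a new reading comes with each control period).
- cams.get_image(name): name is "scene" or "side" or "wrist"; returns a dict with "frame" (420x560x3 uint8, blue, green, red), "z_map" (420x560 float32, m along the optical axis (not along the pixel's ray), 0 where there is no reading), "vertical_fov" (degrees; the focal length in pixels is half the picture's height over the tangent of half this angle, whatever the lens; pixels are square), "cx", "cy" (the principal point, pixels), "T" (4x4, takes a point from camera to world coordinates). Camera axes: x right, y up, looking along -z (the intrinsics and any distortion apply to the point x, -y, -z); pixel columns grow to the right and rows downward; lengths in m; the calibration is good to about 2 mm. A picture is of the moment at which its call begins.
- env.sign_off(): hands the job in, once; it reports no verdict.
The state is a dict: "t": time; "q": joint angles; "qd": joint speeds; "joint_efforts": joint torques, N m; "tool_pos": TCP position; "orientation": TCP orientation; "ft_force": force on the tool from outside, world axes, zero at the start; "ft_torque": the same for the moment, N m; "finger_gap": finger opening in m.
Only numpy, scipy, OpenCV 4.12 (cv2) and the standard library are available. Lean on these libraries where they do the work, as an engineer would, in place of code of your own. Each camera call takes 0.05 s, during which the arm holds its last target. There are 200 camera calls.

## Task

Load the carrier tray for transport: stand the capped tube, the small capped bottle and the large capped bottle upright in the tray, each down in the round hole made for its size (tube in the narrowest, small bottle in the middle size, large bottle in the widest). The three look-alikes without caps must not travel: leave them standing where they are, and tip nothing over.

Things in the scene. Friction and masses are not known exactly. Their poses are not given: they have to be found in the camera images.
- tray: Flat open aluminium carrier tray with a low rim and a small wire handle at each short end; 108 mm (its x) by 302 mm (its y, 342 mm over the handles), rim 22 mm high; fixed to the bench. Holds the three grey blocks in a row along its y. Origin: centre of its underside; z up.
- nest_narrow: Nest for the tube (narrowest hole). Block 96 x 96 x 30 mm of grey plastic seated in the tray (it cannot move), its top 34 mm above the bench, with one round blind hole in the middle, 44 mm wide and 22 mm deep: the hole's floor is 8 mm above the block's origin, 12 mm above the bench. Origin: centre of the block's underside, on the hole's axis; z up. The three blocks lie in one row along the tray, 98 mm apart, in any order.
- nest_medium: Nest for the small bottle (middle-sized hole). Block 96 x 96 x 30 mm of grey plastic seated in the tray (it cannot move), its top 34 mm above the bench, with one round blind hole in the middle, 62 mm wide and 22 mm deep: the hole's floor is 8 mm above the block's origin, 12 mm above the bench. Origin: centre of the block's underside, on the hole's axis; z up. The three blocks lie in one row along the tray, 98 mm apart, in any order.
- nest_wide: Nest for the large bottle (widest hole). Block 96 x 96 x 30 mm of grey plastic seated in the tray (it cannot move), its top 34 mm above the bench, with one round blind hole in the middle, 84 mm wide and 22 mm deep: the hole's floor is 8 mm above the block's origin, 12 mm above the bench. Origin: centre of the block's underside, on the hole's axis; z up. The three blocks lie in one row along the tray, 98 mm apart, in any order.
- tube_capped: Slim self-standing plastic tube with its screw cap on: 112 mm tall, body 28 mm in diameter, ribbed cap 33 mm in diameter from 96 to 112 mm height; about 35 g. Stands upright on the bench. Origin: centre of its underside; z up.
- small_capped: Small squat bottle with its screw cap on: 88 mm tall, body 46 mm in diameter, cap 34 mm in diameter from 68 to 88 mm height; about 180 g. Stands upright on the bench. Origin: centre of its underside; z up.
- large_capped: Large bottle with its screw cap on: 138 mm tall, body 68 mm in diameter, cap 45 mm in diameter from 118 to 138 mm height; the cap is firmly on and the bottle can be lifted by it; about 350 g. Stands upright on the bench. Origin: centre of its underside; z up.
- tube_open: Look-alike to leave alone: slim white tube without a cap, its open mouth dark from above: 108 mm tall, 29 mm in diameter; about 40 g. Stands upright on the bench. Origin: centre of its underside; z up.
- small_open: Look-alike to leave alone: small white bottle without a cap, a bare threaded neck with a dark open mouth: 84 mm tall, body 46 mm, neck 29 mm in diameter; about 150 g. Stands upright on the bench. Origin: centre of its underside; z up.
- large_open: Look-alike to leave alone: large white bottle without a cap, a bare threaded neck with a dark open mouth: 133 mm tall, body 68 mm, neck 39 mm in diameter; about 280 g. Stands upright on the bench. Origin: centre of its underside; z up.

How it is judged:
By the outcome, as a careful person would: the job done as asked, in the order asked, and still so for the second after the job is handed in, with the robot touching nothing.
It also fails if it takes over 93 s, if anything falls off the work surface, if the arm or the gripper's body presses on something with over 40 N, if the wrist force passes 120 N, or if a joint passes its speed limit or range.

## Working session

There is one attempt and no reset: what is moved stays moved. The work goes in short steps, Python scripts to look and compute and a tool call to move; the robot and the scene stay as the last step left them, time stands still between calls to the robot, and variables do not carry over. Pictures are saved under pics/ and viewed, about 12 in all and at most 16, crops included, and the job is handed in when it is done.

Besides the shell and the picture viewer there is one more tool, called after ">>>" by a JSON object that holds its "name" and its "arguments", one argument or row to a line. send_rows: Moves the arm, as the interface text tells. Its arguments: {"type":"object","properties":{"commands":{"type":"array"},"squeeze":{"type":"number"}},"required":["commands"]}

```bash
ls; mkdir -p pics
cat > h.py <<'E'
import numpy as np, cv2
from station import env, cams
def grab(n):
    im=cams.get_image(n); f=im["z_map"].shape[0]/2/np.tan(np.radians(im["vertical_fov"])/2)
    z=im["z_map"]; v,u=np.mgrid[:z.shape[0],:z.shape[1]]
    P=np.stack([(u-im["cx"])/f*z,-(v-im["cy"])/f*z,-z,np.ones_like(z)],-1)@np.array(im["T"]).T
    P=P[...,:3]; P[z<=0]=np.nan
    return im,P
E
python3 - <<'E'
from h import *
print(env.read_state())
ims=[]
for n in ["scene","side","wrist"]:
    im,P=grab(n); cv2.imwrite(f"pics/{n}0.png",im["frame"]); np.savez(f"{n}0.npz",P=P,f=im["frame"])
    print(n,{k:im[k] for k in im if k not in("frame","z_map")})
E
```

```text
pics
{'t': 0.0, 'q': array([ 1.12381439,  0.4118595 , -0.01272189,  1.59705688,  0.0056329 ,
        1.13430314, -0.08219885]), 'qd': array([ 1.05185685e-03, -7.18070109e-04,  6.11395004e-04, -1.31407603e-03,
        9.02310323e-05, -6.01138394e-04,  1.25850848e-03]), 'joint_efforts': array([ 8.48159107e-04, -5.87945616e+01,  6.42154869e-01, -2.91079831e+01,
       -5.37031959e-02,  1.80910528e-02,  1.28660618e-04]), 'tool_pos': array([ 0.23088311, -0.58023657,  0.22182896]), 'orientation': array([-3.08390039e+00, -5.91225840e-01,  6.82794320e-04]), 'ft_force': array([-0.36902827, -0.33247234, -0.66981152]), 'ft_torque': array([-0.01753324, -0.0485787 , -0.04482214]), 'finger_gap': 0.08837613200768524}
scene {'vertical_fov': 46.735270499281526, 'cx': 281.4041711313091, 'cy': 208.79129961478398, 'T': array([[ 0.54676973,  0.33982489, -0.76522017, -0.19362848],
       [-0.83720092,  0.23469229, -0.49397789, -0.60194486],
       [ 0.01172529,  0.91073518,  0.41282435,  0.4449979 ],
       [ 0.        ,  0.        ,  0.        ,  1.        ]])}
side {'vertical_fov': 56.146553140838456, 'cx': 270.72741024133103, 'cy': 212.1242731324871, 'T': array([[-0.98886341,  0.05904258, -0.13661308,  0.44181646],
       [-0.14801216, -0.48602153,  0.86132193,  0.64812413],
       [-0.01554222,  0.87195014,  0.48934793,  0.49980452],
       [ 0.        ,  0.        ,  0.        ,  1.        ]])}
wrist {'vertical_fov': 67.7596754282524, 'cx': 280.3139524569143, 'cy': 206.45550606840675, 'T': array([[ 0.36907014,  0.89039966,  0.26641262,  0.30447081],
       [-0.92940065,  0.35398056,  0.10446149, -0.55083256],
       [-0.00129242, -0.28615768,  0.95818167,  0.38372485],
       [ 0.        ,  0.        ,  0.        ,  1.        ]])}
```

View pics/scene0.png

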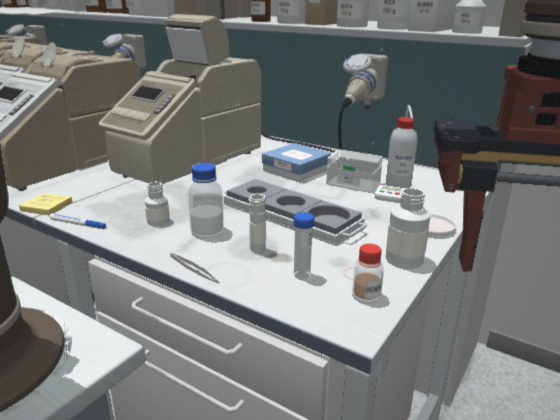

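View pics/side0.png

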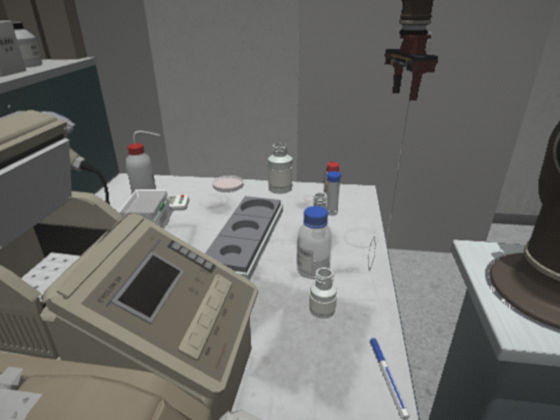

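Run:
```python
from h import *
# top-down height maps, 2mm/px: x 0..1.0 up, y left
H=np.full((400,500),-1.)
for n in ["scene","side"]:
    P=np.load(n+"0.npz")["P"].reshape(-1,3); P=P[np.isfinite(P[:,0])]
    r=((0.95-P[:,0])/.002).astype(int); c=((0.5-P[:,1])/.002).astype(int)
    m=(r>=0)&(r<400)&(c>=0)&(c<500)&(P[:,2]<.3); 
    np.maximum.at(H,(r[m],c[m]),P[m,2])
g=np.clip((H+.02)/.2*255,0,255).astype(np.uint8); g=cv2.applyColorMap(g,cv2.COLORMAP_JET); g[H<-.5]=0
for k in range(0,500,50): cv2.putText(g,f"{0.5-k*.002:.1f}",(k,398),0,.35,(255,255,255)); cv2.line(g,(k,0),(k,400),(90,90,90),1)
for k in range(25,400,50): cv2.putText(g,f"{0.95-k*.002:.1f}",(0,k),0,.35,(255,255,255)); cv2.line(g,(0,k),(500,k),(90,90,90),1)
cv2.imwrite("pics/top.png",g)
```

```text
(no output)
```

View pics/top.png

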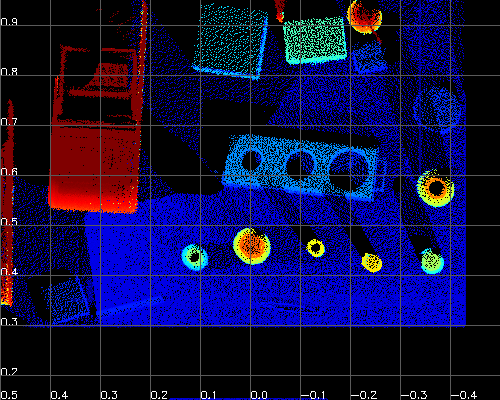

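The scene view shows the capped objects as tube with a blue cap (304,220), small bottle with a red cap (370,254) and large bottle with a blue cap (204,172). The open ones are at (258,215), (156,200) and (408,225). The holes run narrow to wide from left to right: (257,190), (292,203), (333,214). The side and top views agree with this.

```bash
cat > fit.py <<'E'
from h import *
from scipy.optimize import least_squares
def circ(P,c0,r,z0,z1,R=.06):
    Q=P[(np.hypot(P[:,0]-c0[0],P[:,1]-c0[1])<R)&(P[:,2]>z0)&(P[:,2]<z1)]
    if len(Q)<15: return None
    s=least_squares(lambda c:np.hypot(Q[:,0]-c[0],Q[:,1]-c[1])-r,c0,loss="soft_l1",f_scale=.002)
    return s.x.round(4),len(Q),np.median(abs(s.fun)).round(4)
E
python3 - <<'E'
from fit import *
D={n:np.load(n+"0.npz")["P"].reshape(-1,3) for n in ["scene","side"]}
D={n:P[np.isfinite(P[:,0])] for n,P in D.items()}
for nm,c,r,a,b,rc,ca,cb in [("tubeC",(.43,-.24),.014,.02,.09,.0165,.098,.109),("smallC",(.43,-.355),.023,.01,.05,.017,.07,.085),("largeC",(.456,0),.034,.01,.09,.0225,.12,.135),
  ("tubeO",(.455,-.13),.0145,.02,.1,.0145,.05,.1),("smallO",(.435,.115),.023,.01,.05,.0145,.07,.082),("largeO",(.575,-.37),.034,.01,.09,.0195,.115,.13)]:
  for n,P in D.items(): print(nm,n,"body",circ(P,c,r,a,b),"cap",circ(P,c,rc,ca,cb))
# tray top band: grid model: centers c + k*.098*dir, radii .022 .031 .042; block-top points must be outside the circles and inside the row
for n,P in D.items():
  Q=P[(P[:,2]>.031)&(P[:,2]<.038)&(P[:,0]>.53)&(P[:,0]<.7)&(P[:,1]>-.27)&(P[:,1]<.08)]
  F=P[(P[:,2]>.004)&(P[:,2]<.024)&(P[:,0]>.53)&(P[:,0]<.7)&(P[:,1]>-.27)&(P[:,1]<.08)]
  def cost(p):
    d=np.array([np.sin(p[2]),-np.cos(p[2])]); n_=np.array([np.cos(p[2]),np.sin(p[2])])
    C=[p[:2]+k*.098*d for k in(-1,0,1)]; res=0
    for c,r in zip(C,(.022,.031,.042)):
      res+=np.clip(r-np.hypot(*(Q[:,:2]-c).T),0,.006).sum()
    u=(Q[:,:2]-p[:2])@n_; v=(Q[:,:2]-p[:2])@d
    res+=np.clip(abs(u)-.048,0,.006).sum()*.3
    Fi=F[(abs((F[:,:2]-p[:2])@n_)<.045)&(abs((F[:,:2]-p[:2])@d)<.14)]
    res+=np.clip(np.min([np.hypot(*(Fi[:,:2]-c).T)-r for c,r in zip(C,(.022,.031,.042))],0),0,.006).sum()
    return res
  from scipy.optimize import minimize
  s=minimize(cost,[.62,-.1,-.1],method="Nelder-Mead",options=dict(initial_simplex=[[.62,-.1,-.1],[.63,-.1,-.1],[.62,-.09,-.1],[.62,-.1,0]],xatol=1e-5,fatol=1e-6))
  d=np.array([np.sin(s.x[2]),-np.cos(s.x[2])]);print(n,s.x,s.fun,len(Q),len(F),[(s.x[:2]+k*.098*d).round(4) for k in(-1,0,1)], np.median(Q[:,2]))
from scipy.spatial.transform import Rotation as R
print(R.from_rotvec(env.read_state()["orientation"]).as_matrix().round(3))
E
```

```text
tubeC scene body (array([ 0.4232, -0.247 ]), 650, np.float64(0.0006)) cap (array([ 0.399 , -0.2608]), 127, np.float64(0.0033))
tubeC side body (array([ 0.4268, -0.2433]), 287, np.float64(0.001)) cap (array([ 0.4278, -0.2422]), 56, np.float64(0.0006))
smallC scene body (array([ 0.4271, -0.3636]), 666, np.float64(0.0005)) cap (array([ 0.4275, -0.3633]), 195, np.float64(0.0006))
smallC side body (array([ 0.4293, -0.3622]), 61, np.float64(0.0006)) cap (array([ 0.4299, -0.3631]), 58, np.float64(0.0008))
largeC scene body (array([ 0.4575, -0.0044]), 1321, np.float64(0.0007)) cap (array([ 0.4577, -0.0044]), 178, np.float64(0.0007))
largeC side body (array([ 0.4605, -0.0037]), 1080, np.float64(0.0006)) cap (array([ 0.4603, -0.0036]), 167, np.float64(0.0005))
tubeO scene body (array([ 0.4534, -0.1323]), 663, np.float64(0.0008)) cap (array([ 0.4537, -0.132 ]), 430, np.float64(0.0008))
tubeO side body (array([ 0.4566, -0.1314]), 90, np.float64(0.0008)) cap (array([ 0.4566, -0.1314]), 90, np.float64(0.0008))
smallO scene body (array([0.4345, 0.1097]), 426, np.float64(0.001)) cap (array([0.4339, 0.1094]), 122, np.float64(0.0011))
smallO side body (array([0.4377, 0.1116]), 492, np.float64(0.0006)) cap (array([0.4379, 0.1123]), 178, np.float64(0.0013))
largeO scene body (array([ 0.5737, -0.3732]), 1649, np.float64(0.0008)) cap (array([ 0.5732, -0.3732]), 298, np.float64(0.0013))
largeO side body (array([ 0.5767, -0.3717]), 634, np.float64(0.001)) cap (array([ 0.5767, -0.3713]), 109, np.float64(0.0012))
scene [ 0.61926972 -0.1000662  -0.10541177] 0.23114205790703374 1509 1714 [array([ 0.6296, -0.0026]), array([ 0.6193, -0.1001]), array([ 0.609 , -0.1975])] 0.03321807706863761
side [ 0.6214131  -0.10119031 -0.10701066] 0.1475338206586537 1998 1186 [array([ 0.6319, -0.0038]), array([ 0.6214, -0.1012]), array([ 0.6109, -0.1986])] 0.03357759943469241
[[ 0.929  0.37  -0.001]
 [ 0.37  -0.929  0.001]
 [-0.    -0.001 -1.   ]]
```

>>> {"name": "send_rows", "arguments": {
  "commands": [
    [[1,0.8,1.4,0.1,0,0,0],[1,1.6,2.8,0.3,0,0,0],[1,2.4,4.2,0.5,0,0,0],[1,3.2,5.5,0.6,0,0,0],[1,3.9,6.7,0.6,0,0,0],[1,4.6,7.9,0.6,0,0,0],[1,5.2,9.0,0.6,0,0,0],[1,5.7,9.9,0.6,0,0,0]]
  ]
}}

```text
t: 0.82
tool_pos: [0.3976, -0.2907, 0.2407]
orientation: [3.085, 0.591, 0.0]
ft_force: [0.2, -0.5, -0.4]
finger_gap: 0.0877
```

>>> {"name": "send_rows", "arguments": {
  "commands": [
    [[1,0.4,0.7,0,0,0,0],[1,0.7,1.1,0,0,0,0],[1,0.8,1.3,0,0,0,0],[1,0.8,1.3,0,0,0,0]]
  ]
}}

```text
t: 1.15
tool_pos: [0.4217, -0.2523, 0.2406]
orientation: [-3.084, -0.595, -0.0]
ft_force: [-0.4, -0.6, -1.3]
finger_gap: 0.0879
```

Run:
```python
from fit import *
s=env.read_state(); print(s["t"],s["tool_pos"],s["orientation"],s["q"].round(2),s["ft_force"])
im,P=grab("wrist"); cv2.imwrite("pics/w1.png",im["frame"]); np.savez("w1.npz",P=P,f=im["frame"]); P=P[np.isfinite(P[...,0])]
for nm,c,r,a,b in [("tubeC",(.4253,-.2438),.0165,.098,.109),("tubeCbody",(.4253,-.2438),.014,.02,.09),("smallC",(.428,-.363),.017,.07,.085),("tubeO",(.455,-.132),.0145,.05,.1)]:
  print(nm,circ(P,c,r,a,b,.03))
  Q=P[(np.hypot(P[:,0]-c[0],P[:,1]-c[1])<.04)&(P[:,2]>.05)&(P[:,2]<.13)]
  if len(Q):
    t=np.percentile(Q[:,2],97); T=Q[Q[:,2]>t-.004]; print(" top",t,(T[:,:2].min(0)+T[:,:2].max(0))/2,np.ptp(T[:,:2],0))
```

```text
1.15 [ 0.42172736 -0.25231843  0.24056178] [-3.08427854e+00 -5.95474017e-01 -1.23043923e-04] [ 0.64  0.18 -0.23  1.88  0.04  1.09 -0.79] [-0.41388439 -0.55915888 -1.27526172]
tubeC (array([ 0.4255, -0.2441]), 67, np.float64(0.0001))
 top 0.11236714086732988 [ 0.42563196 -0.24386652] [0.03317786 0.03302552]
tubeCbody (array([ 0.4251, -0.245 ]), 167, np.float64(0.0003))
 top 0.11236714086732988 [ 0.42563196 -0.24386652] [0.03317786 0.03302552]
smallC (array([ 0.4276, -0.363 ]), 167, np.float64(0.0002))
 top 0.08886784906830981 [ 0.42782419 -0.36196968] [0.03336038 0.03280225]
tubeO (array([ 0.4554, -0.1337]), 843, np.float64(0.0023))
 top 0.10847336747520933 [ 0.454361   -0.13219671] [0.02860633 0.02912648]
```

View pics/w1.png

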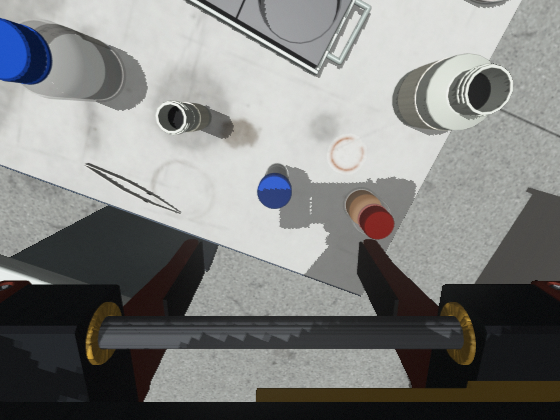

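The wrist view shows the tube's blue cap at (274,190), the red cap at (376,222) and the open tube at (180,117). The fits agree to within 1 mm, so I'm descending onto the tube.

>>> {"name": "send_rows", "arguments": {
  "commands": [
    [[1,0,0,-1.0,0,0,0],[1,0,0,-2.0,0,0,0],[1,0,0,-3.0,0,0,0],[1,0,0,-4.0,0,0,0],[1,0,0,-4.7,0,0,0],[1,0,0,-5.1,0,0,0],[1,0,0,-5.15,0,0,0],[1,0,0,-5.15,0,0,0]]
  ],
  "squeeze": 15
}}

```text
t: 1.87
tool_pos: [0.4199, -0.2548, 0.0855]
orientation: [-3.085, -0.588, 0.003]
ft_force: [-0.3, -0.0, -0.5]
finger_gap: 0.088
```

>>> {"name": "send_rows", "arguments": {
  "commands": [
    [[0.3,0,0,0,0,0,0],[0.2,0,0,0,0,0,0],[0.2,0,0,0,0,0,0],[0.2,0,0,0,0,0,0],[0.2,0,0,0,0,0,0],[0.2,0,0,0,0,0,0],[0.2,0,0,0,0,0,0],[0.2,0,0,0,0,0,0]]
  ]
}}

```text
t: 2.53
tool_pos: [0.4212, -0.2536, 0.0862]
orientation: [3.085, 0.592, 0.0]
ft_force: [-0.1, -1.8, -0.5]
finger_gap: 0.0379
```

The tool settled about 10 mm short of where I had assumed, so I'm reopening, then checking and re-centring.

>>> {"name": "send_rows", "arguments": {
  "commands": [
    [[0.6,0,0,0,0,0,0],[1,0,0,0,0,0,0],[1,0,0,0,0,0,0],[1,0,0,0,0,0,0],[1,0,0,0,0,0,0]]
  ]
}}

```text
t: 2.95
tool_pos: [0.4211, -0.2536, 0.0861]
orientation: [3.085, 0.592, -0.0]
ft_force: [-0.6, -0.0, -0.4]
finger_gap: 0.0681
```

Run:
```python
from fit import *
s=env.read_state(); print(s["t"],s["tool_pos"],s["ft_force"],s["finger_gap"])
c=(.4253,-.2438)
for n in ["scene","side","wrist"]:
  im,P=grab(n); cv2.imwrite(f"pics/{n}1.png",im["frame"]);P=P[np.isfinite(P[...,0])]
  for nm,r,a,b in [("cap",.0165,.098,.109),("body",.014,.03,.08)]:
    print(n,nm,circ(P,c,r,a,b,.025))
  Q=P[(np.hypot(P[:,0]-c[0],P[:,1]-c[1])<.03)&(P[:,2]>.109)&(P[:,2]<.116)]
  if len(Q): print(" top",len(Q),(Q[:,:2].min(0)+Q[:,:2].max(0))/2,np.ptp(Q[:,:2],0))
```

```text
2.95 [ 0.42111829 -0.25364229  0.08610728] [-0.57965996 -0.04119266 -0.43728225] 0.06807747611880031
scene cap (array([ 0.4261, -0.2435]), 133, np.float64(0.0005))
scene body (array([ 0.4244, -0.2454]), 469, np.float64(0.0007))
 top 143 [ 0.42446389 -0.23881233] [0.03454204 0.04158204]
side cap (array([ 0.4292, -0.2422]), 50, np.float64(0.0009))
side body (array([ 0.4277, -0.2435]), 194, np.float64(0.0008))
 top 51 [ 0.43199963 -0.2406828 ] [0.021856   0.03031856]
wrist cap (array([ 0.4274, -0.2424]), 446, np.float64(0.0002))
wrist body (array([ 0.4264, -0.2439]), 757, np.float64(0.0004))
 top 3320 [ 0.42735549 -0.2422086 ] [0.03372291 0.03299271]
```

>>> {"name": "send_rows", "arguments": {
  "commands": [
    [[1,0.05,0.1,0,0,0,0],[1,0.1,0.2,0,0,0,0],[1,0.19,0.35,0,0,0,0],[1,0.19,0.35,0,0,0,0],[1,0.19,0.35,0,0,0,0],[1,0.19,0.35,0,0,0,0]]
  ]
}}

```text
t: 3.6
tool_pos: [0.4269, -0.2431, 0.0861]
orientation: [3.085, 0.592, -0.0]
ft_force: [0.8, 0.5, -0.3]
finger_gap: 0.0881
```

Run:
```python
from fit import *
s=env.read_state(); print(s["t"],s["tool_pos"],s["ft_force"],s["finger_gap"])
c=(.426,-.243)
im,P=grab("wrist"); P=P[np.isfinite(P[...,0])]
for nm,r,a,b in [("cap",.0165,.098,.109),("body",.014,.03,.08)]: print(nm,circ(P,c,r,a,b,.025))
```

```text
3.6 [ 0.42686072 -0.24305419  0.08612292] [ 0.7817229   0.45222389 -0.26298671] 0.08811767191322867
cap (array([ 0.4272, -0.2424]), 523, np.float64(0.0002))
body (array([ 0.4263, -0.2438]), 880, np.float64(0.0004))
```

>>> {"name": "send_rows", "arguments": {
  "commands": [
    [[0.5,0,0,0,0,0,0],[0.2,0,0,0,0,0,0],[0.2,0,0,0,0,0,0],[0.2,0,0,0,0,0,0],[0.2,0,0,0,0,0,0],[0.2,0,0,0,0,0,0],[0.2,0,0,0,0,0,0],[0.2,0,0,0,0,0,0]]
  ]
}}

```text
t: 4.32
tool_pos: [0.4268, -0.2431, 0.0861]
orientation: [3.085, 0.591, -0.0]
ft_force: [0.0, -0.0, 0.5]
finger_gap: 0.0384
```

>>> {"name": "send_rows", "arguments": {
  "commands": [
    [[0.2,0,0,0,0,0,0],[0.2,0,0,0,0,0,0],[0.2,0,0,0,0,0,0],[0.2,0,0,0.3,0,0,0],[0.2,0,0,1.0,0,0,0],[0.2,0,0,2.0,0,0,0],[0.2,0,0,3.0,0,0,0],[0.2,0,0,4.0,0,0,0]]
  ]
}}

```text
t: 4.98
tool_pos: [0.4265, -0.2428, 0.208]
orientation: [-3.085, -0.592, 0.0]
ft_force: [0.1, -0.6, -0.1]
finger_gap: 0.0331
```

>>> {"name": "send_rows", "arguments": {
  "commands": [
    [[0.2,0.5,0.6,0.1,0,0,0],[0.2,1.2,1.4,0.1,0,0,0],[0.2,2.0,2.35,0.1,0,0,0],[0.2,2.8,3.3,0.1,0,0,0],[0.2,3.6,4.25,0.1,0,0,0],[0.2,4.4,5.2,0.1,0,0,0],[0.2,5.1,6.0,0.1,0,0,0],[0.2,5.7,6.7,0.1,0,0,0]]
  ]
}}

```text
t: 5.65
tool_pos: [0.599, -0.0396, 0.2098]
orientation: [-3.084, -0.594, -0.001]
ft_force: [0.0, -0.5, -1.1]
finger_gap: 0.0331
```

>>> {"name": "send_rows", "arguments": {
  "commands": [
    [[0.2,0.5,0.6,0,0,0,0],[0.2,0.9,1.1,0,0,0,0],[0.2,1.1,1.3,0,0,0,0],[0.2,1.1,1.3,0,0,0,0],[0.2,1.1,1.3,0,0,0,0],[0.2,1.1,1.3,0,0,0,0]]
  ]
}}

```text
t: 6.15
tool_pos: [0.6301, -0.0049, 0.2092]
orientation: [3.085, 0.589, -0.001]
ft_force: [0.3, -0.8, 0.2]
finger_gap: 0.0331
```

Run:
```python
from fit import *
s=env.read_state(); print(s["t"],s["tool_pos"],s["orientation"],s["q"].round(2),s["ft_force"],s["finger_gap"])
im,P=grab("wrist"); cv2.imwrite("pics/w2.png",im["frame"]); np.savez("w2.npz",P=P)
```

```text
6.15 [ 0.63014231 -0.00485972  0.20924918] [ 3.08493605e+00  5.88914450e-01 -1.14553287e-03] [ 0.17  0.45 -0.33  1.58  0.16  1.13 -1.4 ] [ 0.31603571 -0.82277152  0.22632884] 0.03312683665198807
```

View pics/w2.png

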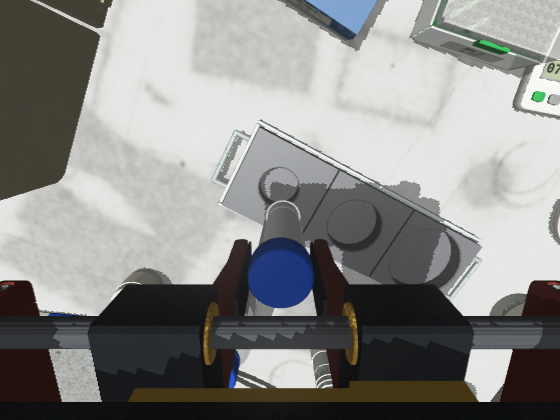

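The wrist view shows the tube held upright, its foot near (284,205), with the narrow hole at (279,186) and the other holes at (353,222) and (424,258). I'm checking the hole centres with the wrist depth.

```bash
cat > nest.py <<'E'
from fit import *
from scipy.optimize import minimize
def nest(P,x0=(.6203,-.1006,-.106)):
  P=P[np.isfinite(P[...,0])]
  w=(P[:,0]>.53)&(P[:,0]<.7)&(P[:,1]>-.26)&(P[:,1]<.06)
  Q=P[w&(abs(P[:,2]-.034)<.003)]; F=P[w&(P[:,2]>.009)&(P[:,2]<.028)]
  rs=(.022,.031,.042)
  def cost(p):
    d=np.array([np.sin(p[2]),-np.cos(p[2])]); n=np.array([np.cos(p[2]),np.sin(p[2])])
    D=lambda A:np.min([np.hypot(*(A[:,:2]-p[:2]-k*.098*d).T)-r for k,r in zip((-1,0,1),rs)],0)
    Fi=F[(abs((F[:,:2]-p[:2])@n)<.044)&(abs((F[:,:2]-p[:2])@d)<.14)]
    return np.clip(-D(Q),0,.006).sum()+np.clip(D(Fi),0,.006).sum()
  s=minimize(cost,x0,method="Nelder-Mead",options=dict(initial_simplex=[x0]+[np.add(x0,e) for e in np.diag([.006,.006,.05])],xatol=1e-5,fatol=1e-7))
  d=np.array([np.sin(s.x[2]),-np.cos(s.x[2])])
  return s.x,s.fun,len(Q),len(F),[(s.x[:2]+k*.098*d).round(4) for k in(-1,0,1)]
if __name__=="__main__": print(nest(np.load("w2.npz")["P"]))
E
python3 nest.py
```

```text
(array([ 0.61909602, -0.10050651, -0.10751365]), np.float64(0.29440534692875925), 11421, 8048, [array([ 0.6296, -0.0031]), array([ 0.6191, -0.1005]), array([ 0.6086, -0.1979])])
```

>>> {"name": "send_rows", "arguments": {
  "commands": [
    [[0.2,0,0.06,-0.8,0,0,0],[0.2,0,0.06,-1.6,0,0,0],[0.2,0,0.06,-2.3,0,0,0],[0.2,0,0.06,-2.9,0,0,0],[0.2,0,0.06,-3.3,0,0,0],[0.2,0,0.06,-3.5,0,0,0],[0.2,0,0.06,-3.67,0,0,0],[0.2,0,0.06,-3.67,0,0,0]]
  ]
}}

```text
t: 6.87
tool_pos: [0.6308, -0.0017, 0.0989]
orientation: [3.085, 0.591, -0.0]
ft_force: [0.6, -0.5, -1.5]
finger_gap: 0.0329
```

>>> {"name": "send_rows", "arguments": {
  "commands": [
    [[0.2,0,0,0,0,0,0],[0.2,0,0,0,0,0,0]]
  ]
}}

```text
t: 7.03
tool_pos: [0.6315, -0.0013, 0.1001]
orientation: [3.085, 0.591, 0.003]
ft_force: [-0.9, 0.5, -0.9]
finger_gap: 0.033
```

>>> {"name": "send_rows", "arguments": {
  "commands": [
    [[0.2,0,0,-0.06,0,0,0],[0.2,0,0,-0.06,0,0,0],[0.5,0,0,-0.06,0,0,0],[0.7,0,0,-0.06,0,0,0],[1,0,0,-0.06,0,0,0],[1,0,0,-0.06,0,0,0],[1,0,0,-0.06,0,0,0],[1,0,0,-0.06,0,0,0]]
  ]
}}

```text
t: 7.7
tool_pos: [0.6307, -0.0013, 0.0971]
orientation: [-3.085, -0.591, 0.0]
ft_force: [-0.4, 0.7, -0.5]
finger_gap: 0.0695
```

>>> {"name": "send_rows", "arguments": {
  "commands": [
    [[1,0,0,0,0,0,0],[1,0,0,0.3,0,0,0],[1,0,0,1.0,0,0,0],[1,0,0,2.0,0,0,0],[1,0,0,3.0,0,0,0],[1,0,0,4.0,0,0,0],[1,0,0,4.6,0,0,0],[1,0,0,4.6,0,0,0]]
  ]
}}

```text
t: 8.37
tool_pos: [0.6331, -0.0009, 0.2411]
orientation: [3.084, 0.591, 0.013]
ft_force: [0.1, -0.5, 0.2]
finger_gap: 0.0878
```

Run:
```python
from fit import *
s=env.read_state(); print(s["t"],s["tool_pos"],s["ft_force"],s["finger_gap"])
im,P=grab("wrist"); cv2.imwrite("pics/w3.png",im["frame"]); P=P[np.isfinite(P[...,0])]
c=(.63,-.003)
Q=P[(np.hypot(P[:,0]-c[0],P[:,1]-c[1])<.04)&(P[:,2]>.1)&(P[:,2]<.14)]
print(len(Q),np.percentile(Q[:,2],90),circ(P,c,.0165,.11,.121,.03),circ(P,c,.014,.045,.1,.03))
```

```text
8.3667 [ 0.63305474 -0.00093627  0.24105152] [ 0.12509311 -0.4672839   0.16540795] 0.0878238295645126
1043 0.12386695287804048 (array([ 0.6319, -0.0008]), 89, np.float64(0.0002)) (array([ 0.6311, -0.0021]), 157, np.float64(0.0003))
```

>>> {"name": "send_rows", "arguments": {
  "commands": [
    [[1,-0.6,-1.0,0,0,0,0],[1,-1.2,-2.1,0,0,0,0],[1,-1.8,-3.2,0,0,0,0],[1,-2.4,-4.3,0,0,0,0],[1,-3.0,-5.4,0,0,0,0],[1,-3.6,-6.5,0,0,0,0],[1,-4.2,-7.5,0,0,0,0],[1,-4.8,-8.5,0,0,0,0]]
  ]
}}

```text
t: 9.08
tool_pos: [0.4849, -0.2576, 0.2342]
orientation: [-3.085, -0.591, 0.002]
ft_force: [0.1, 0.1, -0.3]
finger_gap: 0.088
```

>>> {"name": "send_rows", "arguments": {
  "commands": [
    [[1,-0.5,-0.9,0,0,0,0],[1,-1.0,-1.8,0,0,0,0],[1,-1.5,-2.6,0,0,0,0],[1,-1.8,-3.2,0,0,0,0],[1,-2.0,-3.5,0,0,0,0],[1,-2.0,-3.5,0,0,0,0],[1,-2.0,-3.5,0,0,0,0],[1,-2.0,-3.5,0,0,0,0]]
  ]
}}

```text
t: 9.75
tool_pos: [0.4278, -0.3595, 0.2349]
orientation: [-3.084, -0.595, -0.0]
ft_force: [-0.1, 0.7, -0.8]
finger_gap: 0.0877
```

>>> {"name": "send_rows", "arguments": {
  "commands": [
    [[1,0,-0.1,-1.0,0,0,0],[1,0,-0.1,-2.0,0,0,0],[1,0,-0.1,-3.0,0,0,0],[1,0,-0.1,-3.8,0,0,0],[1,0,-0.1,-4.2,0,0,0],[1,0,-0.1,-4.2,0,0,0],[1,0,-0.1,-4.2,0,0,0]]
  ]
}}

```text
t: 10.33
tool_pos: [0.4277, -0.3634, 0.1095]
orientation: [-3.084, -0.594, -0.0]
ft_force: [0.2, 0.1, 0.4]
finger_gap: 0.0876
```

Run:
```python
from fit import *
s=env.read_state(); print(s["t"],s["tool_pos"],s["ft_force"],s["finger_gap"])
c=(.428,-.363)
im,P=grab("wrist"); P=P[np.isfinite(P[...,0])]
print(circ(P,c,.017,.071,.085,.03),circ(P,c,.023,.01,.05,.04))
P=np.load("scene0.npz")["P"].reshape(-1,3)
for c in [(.428,-.363),(.459,-.004)]:
  d=np.hypot(P[:,0]-c[0],P[:,1]-c[1])
  print([(z,(np.nanmedian(d[(d<.045)&(abs(P[:,2]-z/1000)<.002)])*1000).round(1)) for z in range(40,138,5)])
```

```text
10.3333 [ 0.42765863 -0.363438    0.1095101 ] [0.17001132 0.07509418 0.35797129] 0.08758174765605961
(array([ 0.4275, -0.3627]), 294, np.float64(0.0001)) (array([ 0.4278, -0.3626]), 543, np.float64(0.0001))
[(40, np.float64(24.0)), (45, np.float64(23.7)), (50, np.float64(23.5)), (55, np.float64(23.2)), (60, np.float64(22.3)), (65, np.float64(18.8)), (70, np.float64(17.2)), (75, np.float64(17.7)), (80, np.float64(17.4)), (85, np.float64(16.4)), (90, np.float64(12.8)), (95, np.float64(nan)), (100, np.float64(nan)), (105, np.float64(nan)), (110, np.float64(nan)), (115, np.float64(nan)), (120, np.float64(nan)), (125, np.float64(nan)), (130, np.float64(nan)), (135, np.float64(nan))]
[(40, np.float64(35.0)), (45, np.float64(34.9)), (50, np.float64(34.9)), (55, np.float64(34.9)), (60, np.float64(35.6)), (65, np.float64(35.3)), (70, np.float64(35.3)), (75, np.float64(35.0)), (80, np.float64(35.3)), (85, np.float64(35.0)), (90, np.float64(33.8)), (95, np.float64(32.8)), (100, np.float64(28.9)), (105, np.float64(25.2)), (110, np.float64(22.4)), (115, np.float64(23.6)), (120, np.float64(23.3)), (125, np.float64(23.5)), (130, np.float64(23.5)), (135, np.float64(22.1))]
  return np.nanmean(a, axis, out=out, keepdims=keepdims)
```

>>> {"name": "send_rows", "arguments": {
  "commands": [
    [[1,0,0.02,-0.6,0,0,0],[1,0,0.02,-1.1,0,0,0],[1,0,0.02,-1.35,0,0,0],[1,0,0.02,-1.38,0,0,0],[0.5,0,0.02,-1.38,0,0,0],[0.2,0,0.02,-1.38,0,0,0],[0.2,0,0.02,-1.38,0,0,0],[0.2,0,0.02,-1.38,0,0,0]]
  ],
  "squeeze": 25
}}

```text
t: 11.05
tool_pos: [0.4273, -0.3641, 0.0687]
orientation: [3.084, 0.591, 0.001]
ft_force: [0.3, 0.2, 0.6]
finger_gap: 0.0646
```

>>> {"name": "send_rows", "arguments": {
  "commands": [
    [[0.2,0,0,0,0,0,0],[0.2,0,0,0,0,0,0],[0.2,0,0,0,0,0,0],[0.2,0,0,0,0,0,0],[0.2,0,0,0,0,0,0],[0.2,0,0,0,0,0,0],[0.2,0,0,0,0,0,0],[0.2,0,0,0,0,0,0]]
  ]
}}

```text
t: 11.72
tool_pos: [0.4268, -0.3637, 0.0678]
orientation: [3.085, 0.592, -0.0]
ft_force: [-0.6, 0.4, 1.0]
finger_gap: 0.0332
```

>>> {"name": "send_rows", "arguments": {
  "commands": [
    [[0.2,0,0,0.2,0,0,0],[0.2,0,0,0.6,0,0,0],[0.2,0,0,1.3,0,0,0],[0.2,0,0,2.1,0,0,0],[0.2,0,0,3.0,0,0,0],[0.2,0,0,3.9,0,0,0],[0.2,0,0,4.5,0,0,0],[0.2,0,0,4.6,0,0,0]]
  ]
}}

```text
t: 12.38
tool_pos: [0.4284, -0.3648, 0.2106]
orientation: [3.08, 0.59, 0.007]
ft_force: [-0.4, -0.2, -0.8]
finger_gap: 0.0333
```

>>> {"name": "send_rows", "arguments": {
  "commands": [
    [[0.2,0.4,0.55,0,0,0,0],[0.2,1.0,1.4,0,0,0,0],[0.2,1.7,2.35,0,0,0,0],[0.2,2.4,3.3,0,0,0,0],[0.2,3.1,4.3,0,0,0,0],[0.2,3.8,5.25,0,0,0,0],[0.2,4.5,6.2,0,0,0,0],[0.2,5.1,7.05,0,0,0,0]]
  ]
}}

```text
t: 13.05
tool_pos: [0.5805, -0.1498, 0.2053]
orientation: [-3.084, -0.593, 0.001]
ft_force: [0.1, -0.2, -1.9]
finger_gap: 0.0331
```

>>> {"name": "send_rows", "arguments": {
  "commands": [
    [[0.2,0.6,0.8,0,0,0,0],[0.2,1.0,1.4,0,0,0,0],[0.2,1.25,1.7,0,0,0,0],[0.2,1.25,1.7,0,0,0,0],[0.2,1.25,1.7,0,0,0,0],[0.2,1.25,1.7,0,0,0,0]]
  ]
}}

```text
t: 13.55
tool_pos: [0.6163, -0.1034, 0.2055]
orientation: [3.085, 0.588, -0.002]
ft_force: [0.2, -0.5, -1.5]
finger_gap: 0.0332
```

Run:
```python
from nest import *
s=env.read_state(); print(s["t"],s["tool_pos"],s["orientation"],s["ft_force"],s["finger_gap"])
im,P=grab("wrist"); cv2.imwrite("pics/w4.png",im["frame"])
im,P=grab("scene"); cv2.imwrite("pics/s4.png",cv2.resize(im["frame"][80:330,120:480],None,fx=2,fy=2))
P=P[np.isfinite(P[...,0])]; c=s["tool_pos"][:2]
for a in (.145,.16,.175): print(circ(P,c,.023,a,a+.012,.04))
print(circ(P,c,.017,.213,.228,.03))
```

```text
13.55 [ 0.61630106 -0.10342355  0.20548555] [ 3.08511389e+00  5.87959587e-01 -2.20701358e-03] [ 0.22567178 -0.47284428 -1.53075159] 0.033238494523531774
(array([ 0.6166, -0.1035]), 129, np.float64(0.0009))
(array([ 0.6168, -0.1039]), 133, np.float64(0.0009))
(array([ 0.6168, -0.1036]), 139, np.float64(0.0007))
(array([ 0.6165, -0.1046]), 237, np.float64(0.0033))
```

View pics/s4.png

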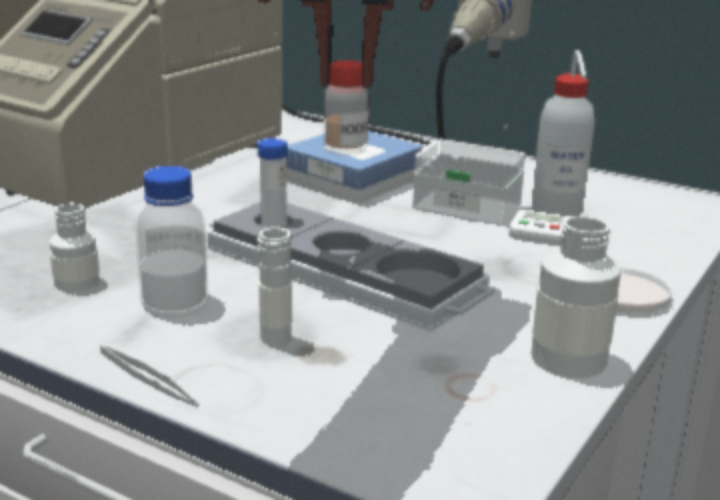

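The tube stands in the narrow hole (272,185), and the small bottle hangs upright above the medium hole (347,110 and 345,243). Lowering it now.

>>> {"name": "send_rows", "arguments": {
  "commands": [
    [[0.2,0.11,0.1,-0.7,0,0,0],[0.2,0.11,0.1,-1.5,0,0,0],[0.2,0.11,0.1,-2.2,0,0,0],[0.2,0.11,0.1,-2.9,0,0,0],[0.2,0.11,0.1,-3.5,0,0,0],[0.2,0.11,0.1,-3.9,0,0,0],[0.2,0.11,0.1,-4.1,0,0,0],[0.2,0.11,0.1,-4.1,0,0,0]]
  ]
}}

```text
t: 14.32
tool_pos: [0.6197, -0.099, 0.0818]
orientation: [-3.085, -0.59, 0.003]
ft_force: [-0.2, -0.0, -0.5]
finger_gap: 0.0331
```

>>> {"name": "send_rows", "arguments": {
  "commands": [
    [[0.2,0,0,0,0,0,0],[0.2,0,0,0,0,0,0]]
  ]
}}

```text
t: 14.48
tool_pos: [0.6214, -0.0985, 0.0841]
orientation: [3.085, 0.591, 0.003]
ft_force: [1.1, -1.6, -2.0]
finger_gap: 0.0331
```

>>> {"name": "send_rows", "arguments": {
  "commands": [
    [[0.2,-0.03,-0.05,-0.08,0,0,0],[0.2,-0.03,-0.05,-0.12,0,0,0],[0.2,-0.03,-0.05,-0.12,0,0,0],[0.5,-0.03,-0.05,-0.12,0,0,0],[0.7,-0.03,-0.05,-0.12,0,0,0],[1,-0.03,-0.05,-0.12,0,0,0],[1,-0.03,-0.05,-0.12,0,0,0],[1,-0.03,-0.05,-0.12,0,0,0]]
  ]
}}

```text
t: 15.15
tool_pos: [0.6197, -0.0997, 0.0793]
orientation: [-3.085, -0.592, -0.0]
ft_force: [0.2, -0.3, -0.3]
finger_gap: 0.0632
```

>>> {"name": "send_rows", "arguments": {
  "commands": [
    [[1,0,0,0,0,0,0],[1,0,0,0.2,0,0,0],[1,0,0,1.0,0,0,0],[1,0,0,2.0,0,0,0],[1,0,0,3.0,0,0,0],[1,0,0,4.0,0,0,0],[1,0,0,5.0,0,0,0],[1,0,0,5.2,0,0,0]]
  ]
}}

```text
t: 15.82
tool_pos: [0.622, -0.0997, 0.2415]
orientation: [3.083, 0.591, 0.012]
ft_force: [0.9, 0.6, -0.3]
finger_gap: 0.0882
```

Run:
```python
from fit import *
s=env.read_state(); print(s["t"],s["tool_pos"],s["ft_force"],s["finger_gap"])
im,P=grab("wrist"); cv2.imwrite("pics/w5.png",im["frame"]); P=P[np.isfinite(P[...,0])]
c=(.62,-.1); Q=P[(np.hypot(P[:,0]-c[0],P[:,1]-c[1])<.04)&(P[:,2]>.07)&(P[:,2]<.14)]
print(len(Q),np.percentile(Q[:,2],90),circ(P,c,.017,.083,.097,.03),circ(P,c,.023,.045,.065,.04))
im,P=grab("scene"); P=P[np.isfinite(P[...,0])]; print(circ(P,c,.017,.083,.097,.03),circ(P,c,.023,.045,.065,.04))
```

```text
15.8167 [ 0.62199769 -0.09971436  0.24148816] [ 0.86744024  0.57035207 -0.32377962] 0.0881804055836845
1313 0.10050898108553999 (array([ 0.6208, -0.0994]), 82, np.float64(0.0001)) (array([ 0.6211, -0.0993]), 97, np.float64(0.0001))
(array([ 0.6206, -0.0997]), 101, np.float64(0.0007)) (array([ 0.6203, -0.0999]), 191, np.float64(0.0009))
```

>>> {"name": "send_rows", "arguments": {
  "commands": [
    [[1,-0.8,0.45,0,0,0,0],[1,-1.8,1.05,0,0,0,0],[1,-2.8,1.65,0,0,0,0],[1,-3.8,2.25,0,0,0,0],[1,-4.6,2.7,0,0,0,0],[1,-5.2,3.05,0,0,0,0],[1,-5.4,3.2,0,0,0,0],[1,-5.4,3.2,0,0,0,0]]
  ]
}}

```text
t: 16.58
tool_pos: [0.4563, -0.003, 0.2346]
orientation: [3.085, 0.594, -0.002]
ft_force: [0.7, -0.8, -1.0]
finger_gap: 0.0874
```

Run:
```python
from fit import *
s=env.read_state(); print(s["t"],s["tool_pos"],s["q"].round(2))
im,P=grab("wrist"); P=P[np.isfinite(P[...,0])]
c=(.459,-.004); print(circ(P,c,.0225,.121,.135,.04),circ(P,c,.034,.01,.085,.05))
```

```text
16.5833 [ 0.45630478 -0.00301565  0.23458179] [ 0.24  0.13 -0.37  1.95  0.06  1.07 -1.35]
(array([ 0.4583, -0.0038]), 141, np.float64(0.0001)) (array([ 0.4585, -0.0037]), 395, np.float64(0.0001))
```

>>> {"name": "send_rows", "arguments": {
  "commands": [
    [[1,0.07,-0.03,-0.8,0,0,0],[1,0.07,-0.03,-1.7,0,0,0],[1,0.07,-0.03,-2.5,0,0,0],[1,0.07,-0.03,-3.2,0,0,0],[1,0.07,-0.03,-3.7,0,0,0],[1,0.07,-0.03,-4.0,0,0,0],[1,0.07,-0.03,-4.0,0,0,0],[1,0.07,-0.03,-4.0,0,0,0]]
  ]
}}

```text
t: 17.3
tool_pos: [0.4603, -0.0049, 0.1149]
orientation: [-3.085, -0.591, 0.001]
ft_force: [0.2, -1.0, 0.0]
finger_gap: 0.0879
```

>>> {"name": "send_rows", "arguments": {
  "commands": [
    [[1,-0.04,0.04,0,0,0,0],[0.6,-0.04,0.04,0,0,0,0],[0.3,-0.04,0.04,0,0,0,0],[0.3,-0.04,0.04,0,0,0,0],[0.3,-0.04,0.04,0,0,0,0],[0.3,-0.04,0.04,0,0,0,0],[0.3,-0.04,0.04,0,0,0,0],[0.3,-0.04,0.04,0,0,0,0]]
  ],
  "squeeze": 40
}}

```text
t: 17.97
tool_pos: [0.4587, -0.0035, 0.1153]
orientation: [3.085, 0.591, 0.0]
ft_force: [0.0, -0.5, 0.4]
finger_gap: 0.0446
```

>>> {"name": "send_rows", "arguments": {
  "commands": [
    [[0.3,0,0,0,0,0,0],[0.3,0,0,0,0,0,0],[0.3,0,0,0,0,0,0],[0.3,0,0,0,0,0,0],[0.3,0,0,0,0,0,0]]
  ]
}}

```text
t: 18.38
tool_pos: [0.4587, -0.0035, 0.1153]
orientation: [3.085, 0.591, 0.0]
ft_force: [0.7, -0.8, 2.0]
finger_gap: 0.0448
```

>>> {"name": "send_rows", "arguments": {
  "commands": [
    [[0.3,0,0,0.2,0,0,0],[0.3,0,0,0.5,0,0,0],[0.3,0,0,1.1,0,0,0],[0.3,0,0,1.9,0,0,0],[0.3,0,0,2.8,0,0,0],[0.3,0,0,3.7,0,0,0],[0.3,0,0,4.4,0,0,0],[0.3,0,0,4.6,0,0,0]]
  ]
}}

```text
t: 19.05
tool_pos: [0.4599, -0.0031, 0.257]
orientation: [3.084, 0.592, 0.008]
ft_force: [0.0, -0.1, -3.3]
finger_gap: 0.0453
```

>>> {"name": "send_rows", "arguments": {
  "commands": [
    [[0.3,0.2,-0.25,0,0,0,0],[0.3,0.6,-0.8,0,0,0,0],[0.3,1.2,-1.55,0,0,0,0],[0.3,1.8,-2.35,0,0,0,0],[0.3,2.4,-3.15,0,0,0,0],[0.3,3.0,-3.9,0,0,0,0],[0.3,3.6,-4.7,0,0,0,0],[0.3,4.1,-5.4,0,0,0,0]]
  ]
}}

```text
t: 19.72
tool_pos: [0.5818, -0.1679, 0.2505]
orientation: [-3.085, -0.59, 0.005]
ft_force: [1.0, -0.6, -3.2]
finger_gap: 0.0448
```

>>> {"name": "send_rows", "arguments": {
  "commands": [
    [[0.3,0.4,-0.5,0,0,0,0],[0.3,0.7,-0.9,0,0,0,0],[0.3,0.85,-1.1,0,0,0,0],[0.3,0.85,-1.1,0,0,0,0],[0.3,0.85,-1.1,0,0,0,0],[0.3,0.85,-1.1,0,0,0,0],[0.3,0.85,-1.1,0,0,0,0]]
  ]
}}

```text
t: 20.3
tool_pos: [0.6067, -0.1973, 0.2532]
orientation: [-3.085, -0.594, 0.0]
ft_force: [-0.1, -1.0, -3.8]
finger_gap: 0.0447
```

Run:
```python
from fit import *
s=env.read_state(); print(s["t"],s["tool_pos"],s["orientation"],s["ft_force"],s["finger_gap"])
for n in("scene","side"):
  im,P=grab(n); cv2.imwrite(f"pics/{n}6.png",im["frame"])
  P=P[np.isfinite(P[...,0])]; c=s["tool_pos"][:2]
  for a in (.155,.18,.205): print(n,circ(P,c,.034,a,a+.02,.05))
```

```text
20.3 [ 0.60674465 -0.19726563  0.25319205] [-3.08458175e+00 -5.93547459e-01  4.02745246e-04] [-0.08590776 -0.9809443  -3.7777431 ] 0.04470789169115302
scene (array([ 0.6056, -0.1979]), 364, np.float64(0.0008))
scene (array([ 0.6056, -0.198 ]), 372, np.float64(0.0008))
scene (array([ 0.6056, -0.1979]), 396, np.float64(0.0008))
side (array([ 0.6086, -0.1973]), 242, np.float64(0.0007))
side (array([ 0.6086, -0.1973]), 257, np.float64(0.0007))
side (array([ 0.6083, -0.1974]), 263, np.float64(0.0007))
```

>>> {"name": "send_rows", "arguments": {
  "commands": [
    [[0.3,0.09,-0.02,-0.6,0,0,0],[0.3,0.09,-0.02,-1.4,0,0,0],[0.3,0.09,-0.02,-2.2,0,0,0],[0.3,0.09,-0.02,-2.8,0,0,0],[0.3,0.09,-0.02,-3.4,0,0,0],[0.3,0.09,-0.02,-3.8,0,0,0],[0.3,0.09,-0.02,-4.05,0,0,0],[0.3,0.09,-0.02,-4.05,0,0,0]]
  ]
}}

```text
t: 21.07
tool_pos: [0.6091, -0.1987, 0.1304]
orientation: [-3.084, -0.592, 0.003]
ft_force: [-1.3, 0.0, -2.9]
finger_gap: 0.0448
```

>>> {"name": "send_rows", "arguments": {
  "commands": [
    [[0.3,0,0,0,0,0,0],[0.3,0,0,0,0,0,0],[0.3,0,0,0,0,0,0]]
  ]
}}

```text
t: 21.32
tool_pos: [0.6106, -0.1992, 0.1331]
orientation: [3.084, 0.591, 0.003]
ft_force: [1.5, 0.2, -3.5]
finger_gap: 0.0448
```

>>> {"name": "send_rows", "arguments": {
  "commands": [
    [[0.3,-0.02,0.03,-0.08,0,0,0],[0.3,-0.02,0.03,-0.15,0,0,0],[0.3,-0.02,0.03,-0.18,0,0,0],[0.3,-0.02,0.03,-0.18,0,0,0]]
  ]
}}

```text
t: 21.65
tool_pos: [0.6097, -0.1981, 0.1274]
orientation: [3.085, 0.591, 0.002]
ft_force: [-1.2, 0.3, 4.1]
finger_gap: 0.0446
```

Contact with the hole's floor (force z went from −3.5 to +4.1 N). Releasing and withdrawing.

>>> {"name": "send_rows", "arguments": {
  "commands": [
    [[0.6,0,0,0,0,0,0],[0.8,0,0,0,0,0,0],[1,0,0,0,0,0,0],[1,0,0,0,0,0,0],[1,0,0,0,0,0,0],[1,0,0,0,0,0,0],[1,0,0,0,0,0,0],[1,0,0,0,0,0,0]]
  ]
}}

```text
t: 22.32
tool_pos: [0.6092, -0.1981, 0.1263]
orientation: [-3.085, -0.591, 0.0]
ft_force: [-0.1, 0.2, 0.3]
finger_gap: 0.0875
```

>>> {"name": "send_rows", "arguments": {
  "commands": [
    [[1,0,0,0.3,0,0,0],[1,0,0,1.0,0,0,0],[1,0,0,1.8,0,0,0],[1,0,0,2.8,0,0,0],[1,0,0,3.6,0,0,0],[1,0,0,4.2,0,0,0],[1,0,0,4.5,0,0,0],[1,0,0,4.5,0,0,0]]
  ]
}}

```text
t: 22.98
tool_pos: [0.6103, -0.1983, 0.2642]
orientation: [3.083, 0.591, 0.006]
ft_force: [-0.3, -0.5, 0.3]
finger_gap: 0.0873
```

>>> {"name": "send_rows", "arguments": {
  "commands": [
    [[1,-0.5,-0.3,0,0,0,0],[1,-1.2,-0.6,0,0,0,0],[1,-2.0,-1.0,0,0,0,0],[1,-2.7,-1.3,0,0,0,0],[1,-3.2,-1.6,0,0,0,0],[1,-3.3,-1.7,0,0,0,0],[1,-3.3,-1.7,0,0,0,0],[1,-3.3,-1.7,0,0,0,0]]
  ]
}}

```text
t: 23.65
tool_pos: [0.5108, -0.2486, 0.2608]
orientation: [-3.085, -0.592, 0.0]
ft_force: [-0.4, 0.3, -0.7]
finger_gap: 0.0877
```

Run:
```python
from fit import *
s=env.read_state(); print(s["t"],s["tool_pos"],s["qd"].round(3),s["ft_force"],s["finger_gap"])
for n in("scene","side"):
  im,P=grab(n); cv2.imwrite(f"pics/{n}7.png",im["frame"]); P=P[np.isfinite(P[...,0])]
  for nm,c,r,a,b,h in [("tubeC",(.63,-.003),.014,.045,.1,.124),("smallC",(.62,-.1),.023,.04,.065,.1),("largeC",(.61,-.198),.034,.04,.09,.15),
    ("tubeO",(.455,-.132),.0145,.05,.1,.108),("smallO",(.436,.111),.023,.01,.05,.084),("largeO",(.575,-.372),.034,.01,.09,.133)]:
    Q=P[(np.hypot(P[:,0]-c[0],P[:,1]-c[1])<.025)&(P[:,2]<.17)]
    print(n,nm,circ(P,c,r,a,b,.05),"top",np.percentile(Q[:,2],98).round(4),h)
```

```text
23.65 [ 0.51077005 -0.24855613  0.26076275] [-0.013  0.007 -0.011 -0.012 -0.002  0.001 -0.002] [-0.39202937  0.33447073 -0.74859074] 0.08774986425941013
scene tubeC (array([ 0.6291, -0.003 ]), 305, np.float64(0.001)) top 0.1229 0.124
scene smallC (array([ 0.6203, -0.0998]), 235, np.float64(0.0009)) top 0.0999 0.1
scene largeC (array([ 0.6084, -0.1987]), 806, np.float64(0.0008)) top 0.1501 0.15
scene tubeO (array([ 0.4538, -0.1322]), 422, np.float64(0.0008)) top 0.107 0.108
scene smallO (array([0.4343, 0.1098]), 439, np.float64(0.0009)) top 0.0831 0.084
scene largeO (array([ 0.5737, -0.3731]), 1649, np.float64(0.0008)) top 0.1324 0.133
side tubeC (array([ 0.6327, -0.0015]), 330, np.float64(0.0007)) top 0.1235 0.124
side smallC (array([ 0.6233, -0.099 ]), 184, np.float64(0.0007)) top 0.1006 0.1
side largeC (array([ 0.6113, -0.198 ]), 436, np.float64(0.0008)) top 0.1503 0.15
side tubeO (array([ 0.4565, -0.1313]), 276, np.float64(0.0008)) top 0.1073 0.108
side smallO (array([0.4378, 0.1115]), 493, np.float64(0.0007)) top 0.0838 0.084
side largeO (array([ 0.5768, -0.3716]), 611, np.float64(0.0011)) top 0.1326 0.133
```

View pics/scene7.png

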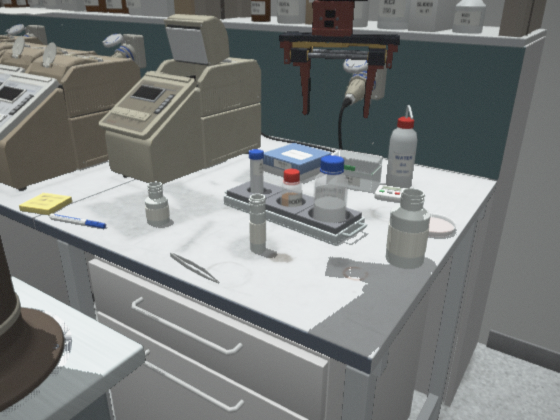

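View pics/side7.png

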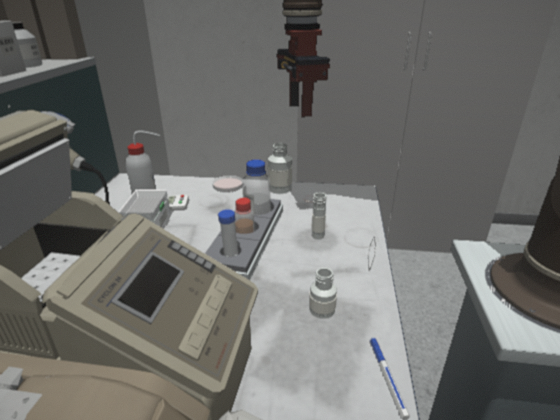

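Both views show the three capped items upright in the tray: tube (256,170), small (291,185) and large (332,190) in the scene view. The open ones stand where they were and the arm is clear, so I'm handing in.

```bash
python3 -c "
from station import env
print(env.sign_off())"
```

```text
the job is handed in; nothing more can be done
None
```

The tray is loaded: the capped tube, the small capped bottle and the large capped bottle stand upright in the narrow, middle and wide holes, placed in that order. I handed the job in at about 24 s of the 93 s allowed, with the gripper open and clear.

- **Seating:** the last camera measurements put all three seated, with tops at 0.123, 0.100 and 0.150 m against 0.124, 0.100 and 0.150 m expected. They are within about 2 mm of their hole centres.
- **Look-alikes:** the three open ones are upright and have not moved, to within 0.5 mm.
- **First tube grasp:** it was about 10 mm off centre and nudged the tube by 2 mm. I reopened, re-centred and gripped again, and nothing tipped.
- **Camera agreement:** the scene and side cameras disagreed by about 3 mm throughout. I averaged them, and the roughly 8 mm of clearance around each item in its hole covered the difference.

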